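# Feel the clearance under the hold-down bridge with a taper gauge

### The arm

A 7-joint arm with a two-finger parallel gripper is mounted at the origin on the work surface. World frame = base frame: x ahead of the robot, y to its left, z up, the work surface at z = 0. Lengths are in m, angles in rad, forces in N, time in s.
With the tool pointing down it reaches from about 0.425 to 0.875 m from the base axis. Payload 4.7 kg.
Tool frame: the origin (TCP) lies between the finger pads; the fingertips stand 11 mm ahead of it and the grasp point (between the pads) lies 8 mm behind it (env.tcp_to_tips is the z of the fingertips in the tool frame, in m); z points along the fingers, y is the direction in which the jaws open and shut (so a half turn about z gives the same grasp; the last joint's range is limited). The gripper opens to 87 mm and grips with 3 to 60 N. Pads are 19 mm wide; open, the fingers measure 117 mm over their backs; the gripper's body (75 mm by 190 mm) begins 51 mm behind the grasp point.
Start: joints at [1.144, 0.321, -0.07, 1.45, 0.023, 1.371, -0.057], TCP at [0.277, -0.588, 0.234] pointing down, gripper open.
Joint ranges: [-2.86, 2.86], [-0.3, 2.09], [-1.38, 1.24], [0.06, 2.45], [-1.56, 4.7], [0.09, 2.05], [-2.69, 2.69]. Speed limits (rad/s): [2.57, 2.57, 3.14, 3.14, 3.14, 3.14, 3.14].

### API

Orientations are given as a 3x3 rotation matrix whose columns are the frame's x, y, z axes.
In Python, from workcell import env gives the robot as it stands. Calls block until the motion is done:
- env.move_ptp(position, orientation): joint-space move of the TCP to a pose.
- env.servo_line(position, orientation=None, vel=0.15, f_stop=None): straight line of the TCP; orientation=None keeps the orientation; vel is the mean speed in m/s. With f_stop (N) it stops when the force on the tool has changed by that much, and returns True; else False.
- env.goto_joints(angles): joint-space move.
- env.open_gripper() and env.close(squeeze=None): open the fingers fully, or close them until they stop; squeeze is the grip in N (None keeps the last).
- env.dwell(seconds).
- env.ik(position, orientation): joint angles nearest the present ones, or None.
- env.observe(): the state.
- env.snapshot(name): name is "side" or "top"; returns a dict with "img" (420x560x3 uint8, red, green, blue), "vertical_fov" (degrees; the focal length in pixels is half the picture's height over the tangent of half this angle, whatever the lens; pixels are square), "cx", "cy" (the principal point, pixels), "rvec" (rotation vector, rad) and "tvec" (3), from world to camera coordinates, as OpenCV has them. Camera axes: x right, y down, z forward; pixel columns grow to the right and rows downward; lengths in m; the calibration is good to about 2 mm. A picture is of the moment at which its call begins. There is no depth.
A pose or a line that the arm cannot do raises env.MotionError and nothing moves.
- env.sign_off(): hands the job in, once; it reports no verdict.
The state is a dict: "time_s": time; "joints": joint angles; "qd": joint speeds; "effort": joint torques, N m; "position": TCP position; "ee_rot": TCP orientation; "ft_force": force on the tool from outside, world axes, zero at the start; "moment": the same for the moment, N m; "width": finger opening in m.
Only numpy, scipy, OpenCV 4.12 (cv2) and the standard library are available. Lean on these libraries where they do the work, as an engineer would, in place of code of your own. Each camera call takes 0.05 s, during which the arm holds its last target.

### The job

Take the taper gauge by its grip block, lay it flat on the bench at the robot's side of the hold-down bridge and slide it straight in under the nose bar, thin end first, until it drags snugly: about 6 newtons more push than it takes to slide freely on the bench, and never driven hard. Then let go and leave the gauge lying there flat, wedged lightly under the nose so that the clearance can be read off it, and leave the other things on the bench where they are.

Things in the scene. Friction and masses are not known exactly. Their poses are not given: they have to be found in the camera images.
- gauge: taper gauge: light aluminium feeler wedge 24 mm wide with a heavy dark steel grip block, 0.25 kg, balanced close to the block, lying flat on the bench left or right of the bridge. Origin: on its underside, under the grip point; block x -25 to +15, 24 wide, 46 high (mm). x points along the blade to the tip, z up. Underside flat; top slopes 1:6, from 26 mm high at x = 45 mm (level from there to the block) to 4 mm at the tip, x = 175 mm.
- gauge_grip (a point): point inside the grip block, 28 mm above its underside, near the balance point: a good place for the centre of the finger pads (pinched across its 24 mm width)
- gauge_tip (a point): the thin tip of the gauge, at its underside, x = +175 mm from the gauge's origin
- bridge: hold-down bridge fixed on the bench: two wooden posts on plywood feet (94 mm free between the feet, feet 70 mm long in x), a 150 x 34 mm aluminium crossbar with its top at 70 mm, a small screw knob on it, up to 93 mm. Origin: on the bench midway between the posts, straight under the nose bar. x points through the bridge away from the robot (the gauge goes in along +x, centred on y = 0), z up.
- pine_block: bystander: squared pine offcut 70 x 70 x 90 mm standing on the side where the gauge is not; origin centre of its underside
- mallet: bystander: wooden mallet lying beyond the bridge, head 70 x 110 x 60 mm at its origin, handle 200 mm long along -x
- chisel: bystander: wood chisel lying beyond the bridge, 240 mm long along x, handle 28 mm thick to -x; origin at the handle's front end, on the bench
- nose_line (a point): same point as the bridge's origin. Above it hangs the nose bar, a white level cylinder 18 mm across, 70 mm long in y; its underside is 6.5 to 19 mm above the bench (different each time, to be felt). It is sprung: yields 1 mm per 8 N of upward load, at most 5 mm. Friction about 0.5 to 0.7: the push along the bench is 1.1 to 2.5 times the load on the nose; the wedge stays when let go.
Things that resemble listed ones, but are neither listed nor needed, are in the scene too. Of the things that look like the gauge, the larger one is meant. Of the things that look like the bridge, the smaller one is meant.

How it is judged:
By the outcome, as a careful person would: the job done as asked, in the order asked, and still so for the second after the job is handed in, with the robot touching nothing.
It also fails if it takes over 58 s, if anything falls off the work surface, if the arm or the gripper's body presses on something with over 40 N, if the wrist force passes 120 N, or if a joint passes its speed limit or range.

## Working session

There is one attempt and no reset: what is moved stays moved. The work goes in short steps, each a Python script; the robot and the scene stay as the last script left them, time stands still between calls to the robot, and variables do not carry over. Pictures are saved under pics/ and viewed, and the job is handed in when it is done.

```bash
ls; mkdir -p pics
cat > h.py <<'E'
import numpy as np, cv2
from workcell import env
def cam(s):
    H=s["img"].shape[0]; f=H/2/np.tan(np.radians(s["vertical_fov"])/2)
    K=np.array([[f,0,s["cx"]],[0,f,s["cy"]],[0,0,1.]])
    R,_=cv2.Rodrigues(np.array(s["rvec"],float)); return K,R,np.array(s["tvec"],float).ravel()
def topx(s,P):
    K,R,t=cam(s); p=(R@np.atleast_2d(P).T).T+t; p=(K@p.T).T; return p[:,:2]/p[:,2:]
def back(s,uv,z):
    K,R,t=cam(s); C=-R.T@t
    out=[]
    for u,v in np.atleast_2d(uv):
        d=R.T@np.linalg.solve(K,[u,v,1.]); out.append(C+d*(z-C[2])/d[2])
    return np.array(out)
def save(s,n): cv2.imwrite("pics/"+n,s["img"][:,:,::-1])
E
python3 - <<'E'
from h import *
import pickle
d={}
for n in("side","top"):
    s=env.snapshot(n); save(s,n+"0.png"); d[n]=s
    K,R,t=cam(s); print(n,{k:v for k,v in s.items() if k!="img"}, "C",-R.T@t)
pickle.dump(d,open("s0.pkl","wb"))
print(env.observe())
E
```

```text
pics
side {'vertical_fov': 46.152406167728216, 'cx': 277.35594663256404, 'cy': 208.32386197834725, 'rvec': array([ 0.41081862, -2.53975501,  1.50321317]), 'tvec': array([0.49193357, 0.14209223, 0.98145512])} C [0.21809849 0.90669382 0.59647494]
top {'vertical_fov': 52.89842082082191, 'cx': 272.8287445909032, 'cy': 218.8468714556595, 'rvec': array([ 2.15034211, -2.08914096,  0.20589534]), 'tvec': array([-0.00736285,  0.4993078 ,  1.0746691 ])} C [0.28349531 0.00422574 1.15060363]
{'time_s': 0.1, 'joints': array([ 1.1440992 ,  0.32171549, -0.07006806,  1.45158433,  0.02259625,
        1.37080007, -0.05691969]), 'qd': array([-4.69870165e-05, -6.42286775e-04,  1.15106234e-03, -3.18777001e-03,
       -2.94662663e-03,  1.20195480e-04, -5.47089145e-04]), 'effort': array([-6.02317286e-04, -4.92572486e+01, -4.05899137e-01, -3.13400352e+01,
       -6.40489510e-02,  3.95426864e-02,  7.92841070e-05]), 'position': array([ 0.2770682 , -0.58744781,  0.2325767 ]), 'ee_rot': array([[ 9.04415099e-01,  4.26652851e-01, -8.20858501e-04],
       [ 4.26653630e-01, -9.04413839e-01,  1.51247224e-03],
       [-9.70951962e-05, -1.71812499e-03, -9.99998519e-01]]), 'ft_force': array([-0.42050867,  0.13805975, -0.01675145]), 'moment': array([-0.03460606,  0.04063978,  0.03837086]), 'width': 0.08706413497204578}
```

View pics/side0.png

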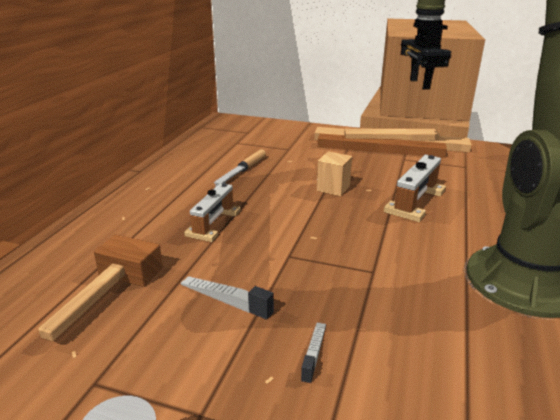

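View pics/top0.png

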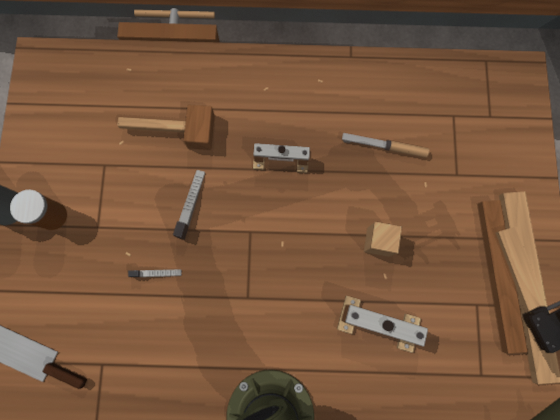

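Run:
```python
import pickle,cv2,numpy as np
d=pickle.load(open("s0.pkl","rb"))
t=d["top"]["img"][:,:,::-1]
a=cv2.resize(t[130:185,235:335],None,fx=8,fy=8,interpolation=cv2.INTER_CUBIC)
cv2.imwrite("pics/c_bridge.png",a)
a=cv2.resize(t[160:245,120:220],None,fx=7,fy=7,interpolation=cv2.INTER_CUBIC)
cv2.imwrite("pics/c_gauge.png",a)
s=d["side"]["img"][:,:,::-1]
cv2.imwrite("pics/c_side.png",cv2.resize(s[170:330,170:290],None,fx=5,fy=5,interpolation=cv2.INTER_CUBIC)[:, :]if 0 else cv2.resize(s[175:325,170:290],None,fx=4,fy=4,interpolation=cv2.INTER_CUBIC))
```

```text
(no output)
```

View pics/c_bridge.png

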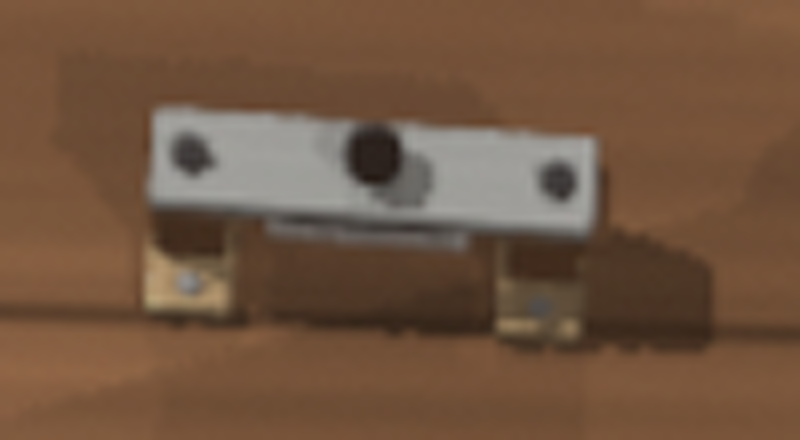

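View pics/c_gauge.png

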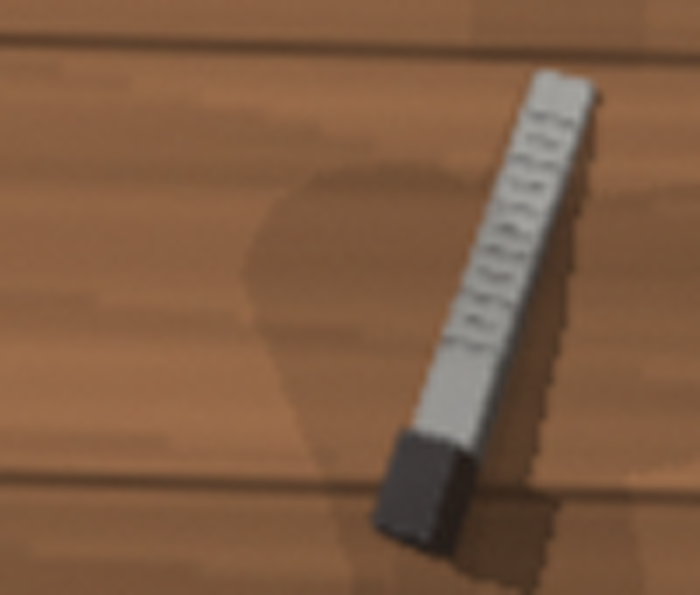

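View pics/c_side.png

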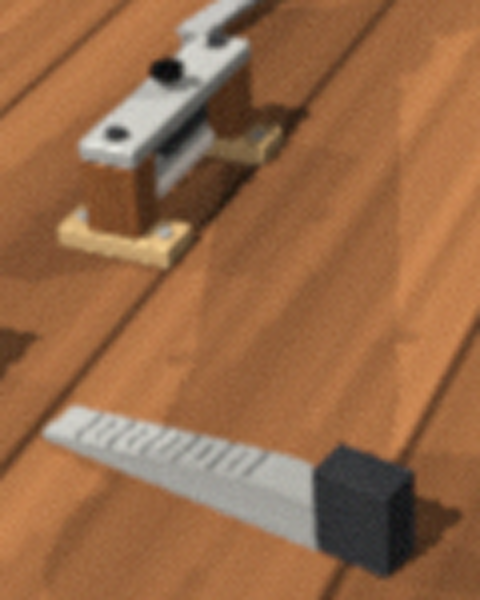

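```bash
cat > fit.py <<'E'
from h import *
import pickle
from scipy.optimize import least_squares
d=pickle.load(open("s0.pkl","rb"))
def cr(p,k,o): return (np.array(p,float)+.5)/k-.5+np.array(o)
def T(p,L): 
    c,s=np.cos(p[2]),np.sin(p[2]); L=np.array(L,float)/1000
    return np.c_[p[0]+c*L[:,0]-s*L[:,1],p[1]+s*L[:,0]+c*L[:,1],L[:,2]]
def fit(obs,p0):
    f=lambda p:np.concatenate([(topx(d[n],T(p,L))-uv).ravel() for n,L,uv in obs])
    r=least_squares(f,p0,loss='soft_l1'); return r.x,f(r.x).reshape(-1,2)
G_side=([(15,12,46),(-25,12,46),(-25,-12,46),(15,-12,46),(-25,12,0),(15,12,0),(-25,-12,0),(175,12,0),(175,-12,4)],
 cr([(315,475),(385,497),(412,468),(343,443),(385,577),(315,545),(412,550),(44,435),(70,405)],4,(170,175)))
G_top=([(175,12,4),(175,-12,4),(15,12,46),(-25,12,46)],cr([(540,70),(592,80),(403,428),(375,520)],7,(120,160)))
B_top=([(17,75,70),(17,-75,70),(-17,75,70),(-17,-75,70),(-35,-47,0),(-35,47,0)],cr([(155,108),(597,138),(150,203),(593,230),(497,337),(232,315)],8,(235,130)))
# side: crossbar top: near edge (y=+75)
B_side=([(17,75,70),(-17,75,70),(-17,-75,70)],cr([(82,150),(133,157),(250,45)],4,(170,175)))
if __name__=="__main__":
  for nm,t,s,p0 in(("gauge",G_top,G_side,[.38,.27,0]),("bridge",B_top,B_side,[.47,0,0])):
    for obs in ([("top",)+t],[("side",)+s],[("top",)+t,("side",)+s]):
        p,r=fit(obs,p0); print(nm,p.round(4),np.degrees(p[2]).round(2)); 
    print(r.round(1).tolist())
E
python3 fit.py
```

```text
gauge [ 0.4714  0.2528 -0.2124] -12.17
gauge [ 0.4704  0.255  -0.2228] -12.76
gauge [ 0.4708  0.2544 -0.221 ] -12.66
[[-0.4, -0.1], [0.3, 0.5], [-0.5, -0.3], [-0.8, 1.0], [-1.4, -2.0], [0.2, -0.0], [0.6, -0.2], [-1.0, -1.1], [0.4, 0.3], [-0.7, 0.6], [0.7, -0.6], [-0.5, 0.2], [0.8, -0.2]]
bridge [ 0.6832 -0.0105 -0.0382] -2.19
bridge [ 0.6782 -0.0025 -0.0274] -1.57
bridge [ 0.6824 -0.01   -0.0329] -1.88
[[-0.2, 0.1], [0.0, -0.3], [-0.4, 0.2], [-0.0, 0.2], [-0.3, 0.4], [-0.2, 1.2], [-0.9, -2.3], [0.1, -1.4], [-0.2, -1.6]]
```

```bash
cat > fit2.py <<'E'
from fit import *
def go():
    Bs=(B_side[0]+[(-35,47,0),(-35,-47,0),(-35,75,0)],np.r_[B_side[1],cr([(193,238),(262,163),(165,265)],4,(170,175))])
    for obs in ([("top",)+B_top],[("side",)+Bs],[("top",)+B_top,("side",)+Bs]):
        p,r=fit(obs,[.68,-.01,-.03]); print(p.round(4),np.degrees(p[2]).round(2)); print(r.round(1).tolist())
go()
# overlay
P=np.array([.6828,-.0095,-.036]); G=np.array([.4708,.2544,-.221])
blade=[[(-25,12,0),(-25,-12,0),(15,-12,0),(15,12,0)],[(-25,12,46),(-25,-12,46),(15,-12,46),(15,12,46)],[(45,12,26),(175,12,4),(175,-12,4),(45,-12,26)],[(15,12,0),(175,12,0),(175,-12,0),(15,-12,0)]]
br=[[(17,75,70),(17,-75,70),(-17,-75,70),(-17,75,70)],[(-35,47,0),(35,47,0),(35,75,0),(-35,75,0)],[(-35,-47,0),(35,-47,0),(35,-75,0),(-35,-75,0)]]
for n,(x0,x1,y0,y1),k in(("top",(170,330,135,245),5),("side",(170,290,175,325),4)):
    im=cv2.resize(d[n]["img"][y0:y1,x0:x1,::-1],None,fx=k,fy=k,interpolation=cv2.INTER_CUBIC)
    for p,LL in((G,blade),(P,br)):
        for L in LL:
            uv=(topx(d[n],T(p,L))-[x0,y0]+.5)*k-.5
            cv2.polylines(im,[np.round(uv).astype(int)],True,(0,255,0),1)
    cv2.imwrite(f"pics/ov_{n}.png",im)
E
python3 fit2.py
```

```text
[ 0.6832 -0.0105 -0.0382] -2.19
[[0.1, -0.3], [0.3, -0.5], [-0.2, -0.2], [0.1, 0.0], [-0.2, 0.2], [-0.1, 0.9]]
[ 0.6814 -0.0078 -0.0355] -2.04
[[-1.0, -1.8], [-0.0, -0.9], [-0.1, -1.2], [0.0, 1.3], [-0.0, 1.0], [1.4, 0.8]]
[ 0.6827 -0.0102 -0.037 ] -2.12
[[-0.0, -0.1], [0.1, -0.3], [-0.3, -0.0], [0.0, 0.2], [-0.3, 0.4], [-0.2, 1.0], [-1.1, -2.4], [-0.1, -1.5], [-0.2, -1.7], [-0.1, 0.7], [-0.1, 0.4], [1.3, 0.1]]
```

View pics/ov_top.png

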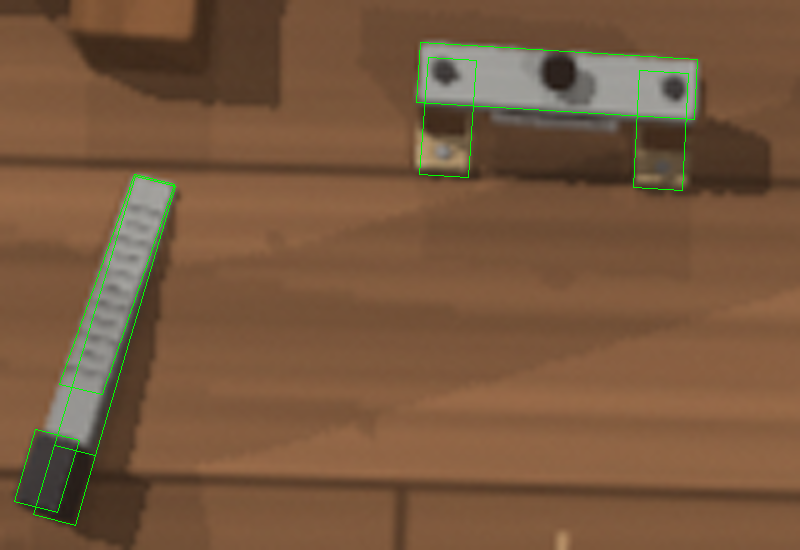

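View pics/ov_side.png

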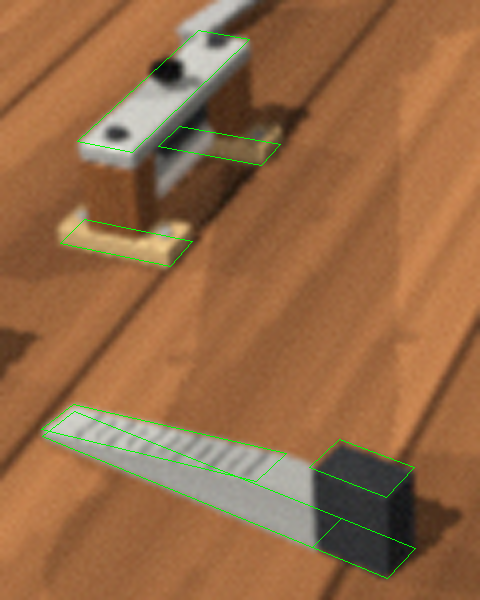

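```bash
cat >> h.py <<'E'
def Rz(a): 
    c,s=np.cos(a),np.sin(a); return np.array([[c,s,0],[s,-c,0],[0,0,-1.]])
G=np.array([.4710,.2540,-.221]); B=np.array([.683,-.010,-.037])
def st(m=""):
    o=env.observe(); print(m,round(o["time_s"],2),"p",o["position"].round(4),"f",o["ft_force"].round(2),"w",round(o["width"],4),"j",o["joints"].round(2)); return o
E
python3 - <<'E'
from h import *
u=lambda a:np.array([np.cos(a),np.sin(a),0])
for nm,p,a in(("g",np.r_[G[:2],.02],G[2]),("s",np.r_[B[:2],.02]-.21*u(B[2]),B[2]),("e",np.r_[B[:2],.02]-.085*u(B[2]),B[2])):
    for k in(0,np.pi):
        q=env.ik(p,Rz(a+k)); print(nm,k,None if q is None else q.round(2))
env.move_ptp(np.r_[G[:2],.16],Rz(G[2])); st()
for n in("top","side"): save(env.snapshot(n),f"{n}1.png")
E
```

```text
g 0 [-0.98  0.31  0.49  1.97 -0.19  0.9  -2.18]
g 3.141592653589793 [ 0.24  0.45 -0.92  1.93  0.43  0.97  0.47]
s 0 [ 0.57  0.24 -0.67  2.08  0.19  0.88 -1.81]
s 3.141592653589793 [ 0.73  0.28 -0.85  2.08  0.26  0.9   1.27]
e 0 [ 0.41  0.46 -0.54  1.78  0.28  0.98 -1.85]
e 3.141592653589793 [ 0.55  0.51 -0.72  1.78  0.39  1.    1.21]
 3.14 p [0.4715 0.2533 0.1599] f [-0.67 -0.14  0.77] w 0.0869 j [ 0.55  0.4  -1.3   1.8   0.4   1.26 -2.65]
```

View pics/side1.png

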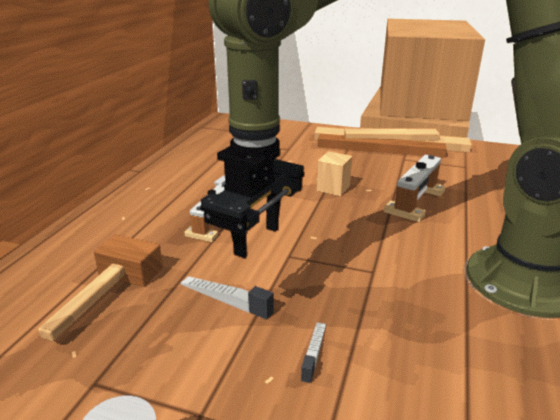

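View pics/top1.png

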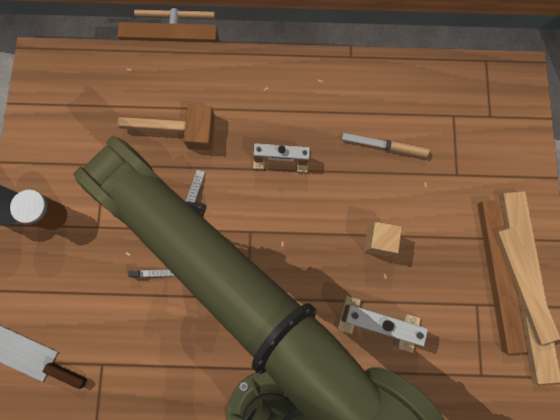

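Run:
```python
from h import *
R=Rz(G[2]+np.pi)
env.move_ptp(np.r_[G[:2],.12],R); st("above")
env.servo_line(np.r_[G[:2],.0205],vel=.08,f_stop=6) and print("HIT"); st("down")
env.close(15); st("closed")
for n in("top","side"): save(env.snapshot(n),f"{n}2.png")
im=env.snapshot("side")["img"][175:325,150:320,::-1]; cv2.imwrite("pics/c2.png",cv2.resize(im,None,fx=4,fy=4))
```

```text
above 5.9 p [0.471 0.254 0.12 ] f [-1.2   0.89  0.6 ] w 0.0874 j [ 0.46  0.39 -1.17  1.85  0.39  1.17  0.5 ]
down 7.29 p [0.4714 0.2542 0.021 ] f [ 0.56  0.86 -0.76] w 0.0874 j [ 0.34  0.52 -1.05  1.93  0.53  1.01  0.4 ]
closed 8.33 p [0.471  0.2542 0.0205] f [0.32 0.29 0.05] w 0.0242 j [ 0.34  0.52 -1.05  1.93  0.53  1.01  0.4 ]
```

View pics/c2.png

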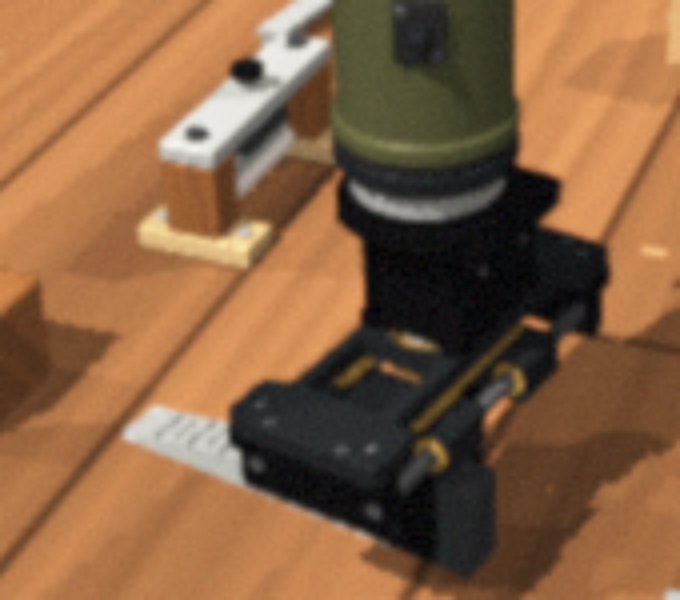

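Run:
```python
from h import *
env.close(25)
p0=env.observe()["position"]
env.servo_line([*p0[:2],.06],vel=.1); st("lift")
R=Rz(B[2]+np.pi); ux=np.array([np.cos(B[2]),np.sin(B[2])])
env.servo_line([.455,.20,.06],R,vel=.12)
S=B[:2]-.205*ux
env.servo_line([*S,.06],R,vel=.15); st("over")
h=env.servo_line([*S,.0205],R,vel=.04,f_stop=4); st("down %s"%h)
env.dwell(.3); st()
for n in("top","side"):
    s=env.snapshot(n); save(s,f"{n}3.png")
    a=s["img"][175:325,150:320,::-1] if n=="side" else s["img"][130:240,210:350,::-1]
    cv2.imwrite(f"pics/c3{n}.png",cv2.resize(a,None,fx=4,fy=4,interpolation=cv2.INTER_CUBIC))
import pickle; pickle.dump({"side":env.snapshot("side")},open("s3.pkl","wb"))
```

```text
lift 9.24 p [0.4714 0.2539 0.0605] f [-0.31  0.37 -2.42] w 0.024 j [ 0.39  0.46 -1.1   1.9   0.47  1.07  0.44]
over 11.37 p [ 0.4781 -0.0013  0.0601] f [-0.19  0.22 -1.4 ] w 0.0234 j [ 1.06  0.36 -1.24  2.03  0.4   1.03  1.16]
down True 12.32 p [ 0.4777 -0.0023  0.0205] f [-0.91 -0.47  5.79] w 0.0239 j [ 0.98  0.43 -1.16  2.06  0.48  0.96  1.1 ]
 12.62 p [ 0.4777 -0.0023  0.0205] f [-0.29 -0.53  4.89] w 0.024 j [ 0.98  0.43 -1.16  2.06  0.48  0.96  1.1 ]
```

View pics/c3side.png

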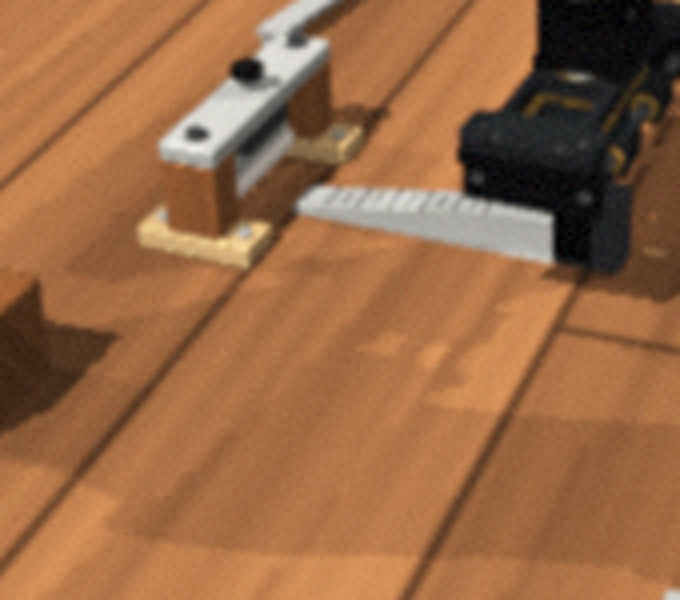

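View pics/c3top.png

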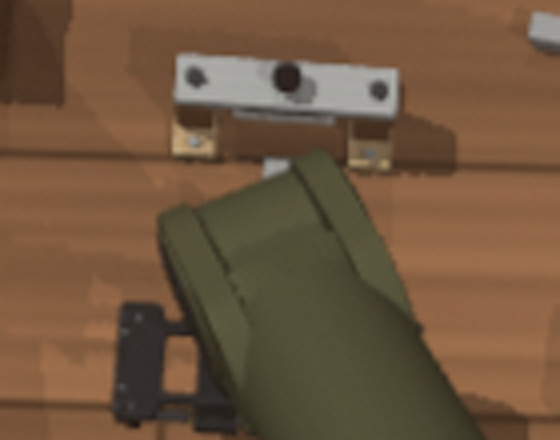

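Run:
```python
from h import *
import pickle
env.open_gripper(); st("open")
p=env.observe()["position"]
s=env.snapshot("side"); t=env.snapshot("top"); pickle.dump({"side":s,"top":t},open("s4.pkl","wb"))
cv2.imwrite("pics/c4top.png",cv2.resize(t["img"][135:185,240:320,::-1],None,fx=10,fy=10,interpolation=cv2.INTER_CUBIC))
cv2.imwrite("pics/c4side.png",cv2.resize(s["img"][205:255,215:315,::-1],None,fx=8,fy=8,interpolation=cv2.INTER_CUBIC))
```

```text
open 14.0 p [ 0.4763 -0.0025  0.0195] f [ 0.53 -0.23 -0.12] w 0.0867 j [ 0.98  0.43 -1.16  2.06  0.48  0.96  1.1 ]
```

View pics/c4top.png

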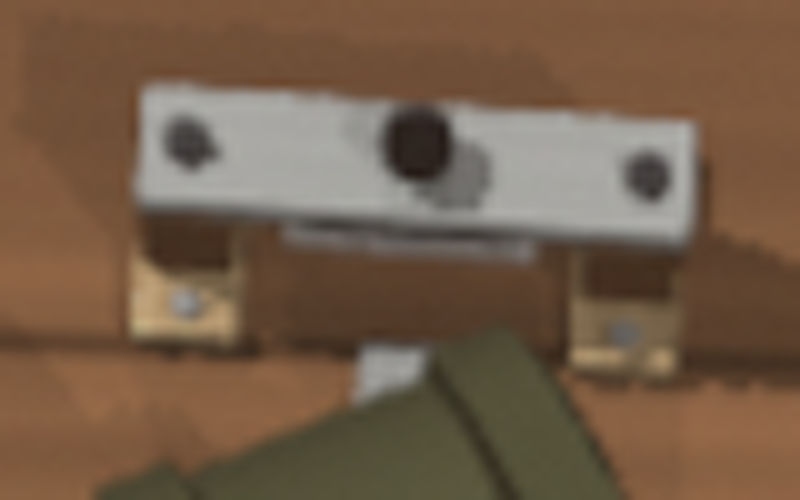

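View pics/c4side.png

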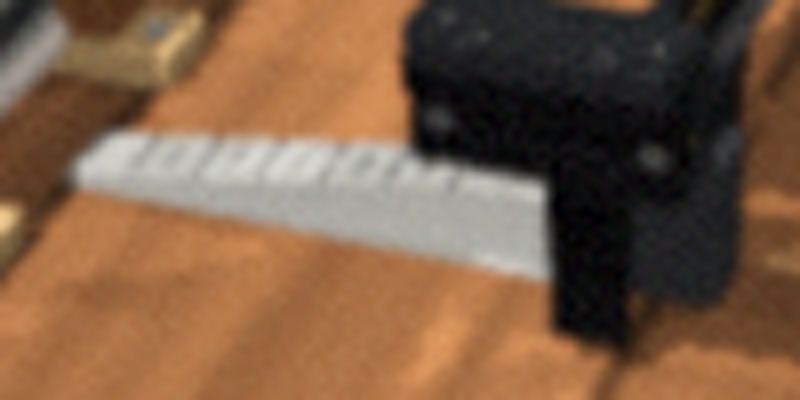

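Run:
```python
from h import *
import pickle
from fit import cr
d=pickle.load(open("s4.pkl","rb"))
def inB(P):
    c,s=np.cos(B[2]),np.sin(B[2]); q=(P[:,:2]-B[:2]); return np.c_[c*q[:,0]+s*q[:,1],-s*q[:,0]+c*q[:,1]]*1000
a=back(d["side"],cr([(76,188),(548,279),(310,232)],8,(215,205)),0); print(a.round(4)); print(inB(a).round(1)); v=a[0]-a[1]; print("yaw",np.degrees(np.arctan2(v[1],v[0])),"bridge",np.degrees(B[2]))
b=back(d["side"],cr([(114,132)],8,(215,205)),.004); print("far tip",inB(b))
t=back(d["top"],cr([(362,345),(432,346),(352,405)],10,(240,135)),.004); print("top tips",t.round(4),inB(t).round(1))
f=back(d["top"],cr([(238,340),(570,365)],10,(240,135)),0.0); print("feet inner",inB(f).round(1))
n=back(d["top"],cr([(283,238),(532,258)],10,(240,135)),0.015); print("nose ends",inB(n).round(1))
```

```text
[[0.6478 0.006  0.    ]
 [0.5015 0.0096 0.    ]
 [0.5741 0.0073 0.    ]]
[[ -35.7   14.7]
 [-182.1   12.9]
 [-109.4   13.2]]
yaw -1.414733999495547 bridge -2.1199438419840457
far tip [[-35.2573771  -12.54038331]]
top tips [[ 0.652   0.003   0.004 ]
 [ 0.6523 -0.0168  0.004 ]
 [ 0.6342  0.0053  0.004 ]] [[-31.5  11.8]
 [-30.5  -8. ]
 [-49.3  13.5]]
feet inner [[-31.1  47.2]
 [-32.2 -47.5]]
nose ends [[ -5.1  36. ]
 [ -6.3 -34.4]]
```

```bash
cat >> h.py <<'E'
ux=np.array([np.cos(B[2]),np.sin(B[2])]); RB=Rz(B[2]+np.pi)
def avg(n=6):
    F=[];P=[]
    for _ in range(n):
        o=env.observe(); F.append(o["ft_force"]); P.append(o["position"]); env.dwell(.02)
    F=np.mean(F,0); P=np.mean(P,0); q=P[:2]-B[:2]
    print(round(o["time_s"],2),"s=%.1f y=%.1f z=%.1f mm"%(1000*q@ux,1000*(q@[-ux[1],ux[0]]),1000*P[2]),"push=%.2f"%(-F[:2]@ux),"lat %.2f"%(F[:2]@[-ux[1],ux[0]]),"fz=%.2f"%F[2])
    return -F[:2]@ux
E
python3 - <<'E'
from h import *
avg(); env.close(20); avg()
z=.0207
for s in(-.197,-.189,-.180):
    env.servo_line([*(B[:2]+s*ux),z],RB,vel=.02); avg()
E
```

```text
14.18 s=-206.8 y=-0.1 z=19.4 mm push=0.18 lat 0.24 fz=0.25
15.32 s=-206.8 y=-0.1 z=19.4 mm push=-0.13 lat 0.03 fz=0.48
16.07 s=-197.1 y=0.0 z=20.6 mm push=-0.11 lat -0.04 fz=-2.43
16.72 s=-189.1 y=0.1 z=20.6 mm push=-0.16 lat 0.01 fz=-2.46
17.42 s=-180.1 y=0.1 z=20.6 mm push=-0.13 lat -0.28 fz=-2.39
```

Run:
```python
from h import *
for z in (.0198,.0195,):
    env.servo_line([*(B[:2]-.180*ux),z],RB,vel=.02); avg()
for s in(-.176,-.172,-.168):
    env.servo_line([*(B[:2]+s*ux),.0195],RB,vel=.015); avg()
```

```text
17.77 s=-180.1 y=-0.0 z=19.7 mm push=0.21 lat 0.12 fz=-2.58
18.12 s=-179.9 y=0.0 z=19.5 mm push=-0.25 lat 0.19 fz=-2.03
18.63 s=-175.7 y=0.1 z=19.5 mm push=-0.54 lat -0.19 fz=-1.82
19.15 s=-171.6 y=-0.0 z=19.5 mm push=-0.44 lat -0.03 fz=-1.40
19.67 s=-167.5 y=-0.0 z=19.5 mm push=-0.65 lat -0.05 fz=-1.33
```

Run:
```python
from h import *
for z in(.0192,.0190):
    env.servo_line([*(B[:2]-.168*ux),z],RB,vel=.02); avg()
for s in(-.166,-.164):
    env.servo_line([*(B[:2]+s*ux),.0190],RB,vel=.01); avg()
```

```text
20.02 s=-167.6 y=0.0 z=19.5 mm push=-0.18 lat -0.24 fz=1.53
20.37 s=-167.5 y=0.0 z=19.5 mm push=0.03 lat -0.21 fz=4.98
20.82 s=-167.5 y=0.0 z=19.4 mm push=6.18 lat -1.17 fz=12.50
21.27 s=-167.4 y=0.0 z=19.4 mm push=12.42 lat -1.15 fz=19.10
```

Run:
```python
from h import *
env.servo_line([*(B[:2]-.1675*ux),.0196],RB,vel=.02); avg(); 
env.dwell(.3); avg()
s=env.snapshot("side")
cv2.imwrite("pics/c5side.png",cv2.resize(s["img"][180:255,185:295,::-1],None,fx=7,fy=7,interpolation=cv2.INTER_CUBIC))
```

```text
21.69 s=-168.1 y=0.1 z=19.4 mm push=1.99 lat 0.00 fz=3.70
22.09 s=-168.1 y=0.1 z=19.4 mm push=4.33 lat -0.16 fz=4.86
```

View pics/c5side.png

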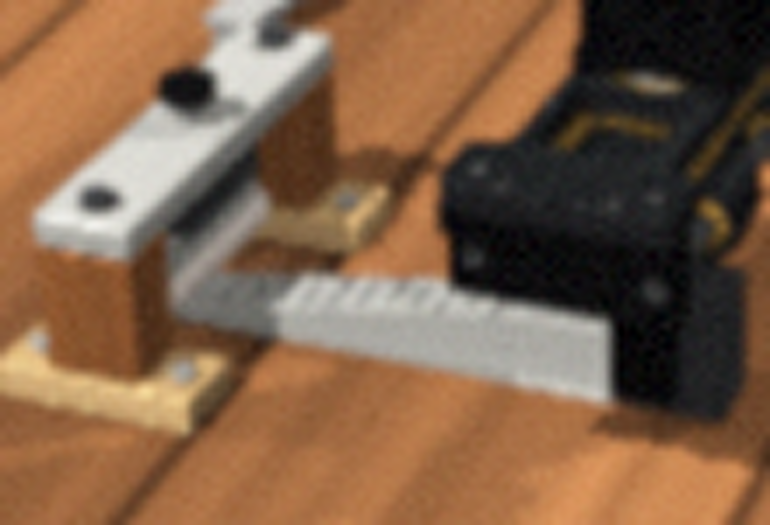

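Run:
```python
from h import *
env.servo_line([*(B[:2]-.170*ux),.0198],RB,vel=.02); avg()
env.open_gripper(); avg()
p=env.observe()["position"]; print(p)
s=env.snapshot("side")
cv2.imwrite("pics/c6side.png",cv2.resize(s["img"][180:255,185:295,::-1],None,fx=7,fy=7,interpolation=cv2.INTER_CUBIC))
env.servo_line([*(B[:2]-.170*ux),.0198],RB,vel=.02); avg()
env.close(20); avg(); env.dwell(.2); avg()
```

```text
22.52 s=-169.7 y=-0.2 z=19.6 mm push=0.16 lat -0.36 fz=-2.59
23.84 s=-170.0 y=0.0 z=19.8 mm push=0.40 lat 0.57 fz=-0.43
[ 0.51309922 -0.00371035  0.01979021]
24.24 s=-170.0 y=0.0 z=19.8 mm push=0.10 lat -0.03 fz=-0.62
25.38 s=-170.0 y=-0.0 z=19.8 mm push=0.25 lat 0.09 fz=0.12
25.68 s=-170.0 y=-0.0 z=19.8 mm push=-0.13 lat -0.25 fz=0.69
```

View pics/c6side.png

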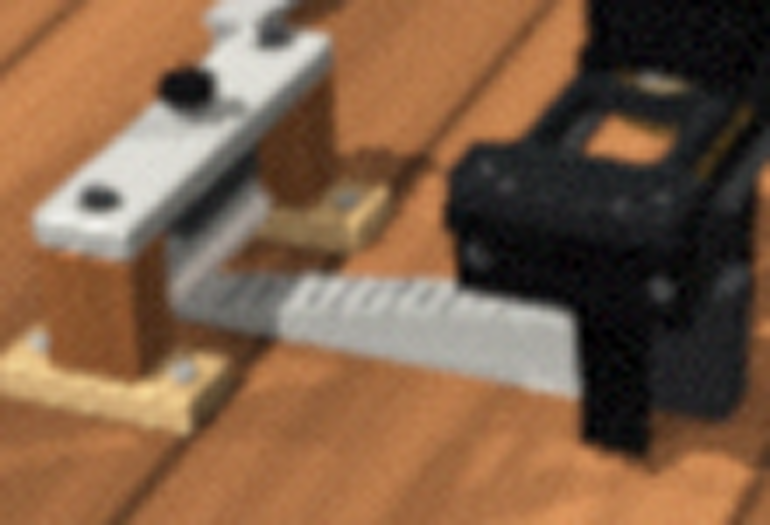

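Run:
```python
from h import *
b=avg(3)
for s in(-.166,-.162,-.158):
    h=env.servo_line([*(B[:2]+s*ux),.0198],RB,vel=.015,f_stop=3); f=avg(4)
    if h or f>2.5: print("stop",h); break
```

```text
25.73 s=-170.0 y=-0.0 z=19.8 mm push=-0.26 lat -0.27 fz=0.52
26.01 s=-169.9 y=-0.0 z=19.8 mm push=0.53 lat -0.14 fz=4.67
stop True
```

Run:
```python
from h import *
env.servo_line([*(B[:2]-.170*ux),.0202],RB,vel=.02); b=avg(3)
for s in(-.162,-.150,-.138,-.126,-.114,-.102,-.09):
    h=env.servo_line([*(B[:2]+s*ux),.0202],RB,vel=.025,f_stop=3.5); f=avg(3)
    if h or f>2.5: print("stop",h); break
```

```text
26.31 s=-170.5 y=-0.0 z=19.8 mm push=-0.01 lat 0.26 fz=-1.07
26.57 s=-169.3 y=-0.0 z=19.8 mm push=-1.14 lat -0.26 fz=3.34
stop True
```

Run:
```python
from h import *
env.servo_line([*(B[:2]-.170*ux),.0207],RB,vel=.02); b=avg(3); env.dwell(.1); avg(3)
z=.0205
for s in(-.162,-.152,-.142,-.132,-.122,-.112,-.102,-.09):
    h=env.servo_line([*(B[:2]+s*ux),z],RB,vel=.025,f_stop=3.5); f=avg(3)
    if h or f>2.5: print("stop",h); break
```

```text
26.87 s=-171.1 y=-0.2 z=20.1 mm push=0.22 lat -0.04 fz=-1.90
27.02 s=-170.7 y=-0.1 z=20.3 mm push=-0.28 lat -0.03 fz=-2.12
27.53 s=-162.0 y=0.1 z=20.5 mm push=0.10 lat -0.08 fz=-2.40
28.13 s=-152.1 y=0.1 z=20.4 mm push=0.07 lat -0.42 fz=-2.58
28.73 s=-142.0 y=0.1 z=20.4 mm push=0.41 lat 0.15 fz=-2.79
29.33 s=-131.9 y=-0.1 z=20.4 mm push=-0.37 lat -0.41 fz=-3.92
29.62 s=-131.0 y=-0.1 z=19.8 mm push=-2.00 lat -0.26 fz=1.25
stop True
```

Run:
```python
from h import *
env.open_gripper(); avg(2)
p=env.observe()["position"]
env.servo_line([*p[:2],.075],RB,vel=.12)
env.servo_line([*(B[:2]-.182*ux),.075],RB,vel=.15)
env.close(10)
env.servo_line([*(B[:2]-.182*ux),.020],RB,vel=.1); avg(3)
s=env.snapshot("side")
cv2.imwrite("pics/c7side.png",cv2.resize(s["img"][180:255,185:305,::-1],None,fx=6,fy=6,interpolation=cv2.INTER_CUBIC))
```

```text
30.88 s=-133.0 y=-0.5 z=18.6 mm push=-0.43 lat 0.13 fz=-0.18
34.24 s=-181.7 y=0.3 z=20.3 mm push=0.10 lat 0.51 fz=-0.15
```

View pics/c7side.png

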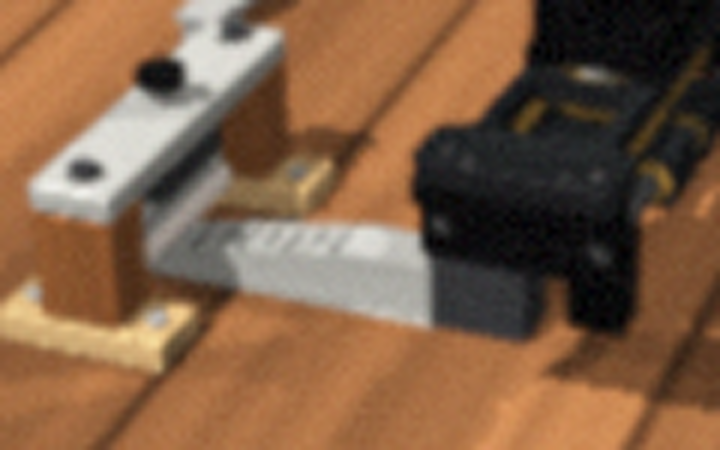

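Run:
```python
from h import *
s=-.172
h=env.servo_line([*(B[:2]+s*ux),.020],RB,vel=.03,f_stop=4); avg(2)
for i in range(14):
    s+=.0012
    h=env.servo_line([*(B[:2]+s*ux),.020],RB,vel=.012,f_stop=4); f=avg(3)
    if f>4.5: break
```

```text
34.81 s=-171.9 y=0.1 z=20.0 mm push=0.12 lat 0.07 fz=0.13
35.11 s=-170.8 y=0.0 z=20.0 mm push=-0.04 lat -0.32 fz=0.24
35.41 s=-169.5 y=-0.0 z=20.0 mm push=0.17 lat 0.06 fz=0.28
35.71 s=-168.3 y=0.0 z=20.0 mm push=-0.32 lat -0.28 fz=-0.44
36.01 s=-167.1 y=0.0 z=20.0 mm push=0.11 lat 0.41 fz=0.55
36.31 s=-165.9 y=-0.0 z=20.0 mm push=0.57 lat 0.12 fz=-0.05
36.61 s=-165.6 y=-0.0 z=19.8 mm push=3.92 lat 0.07 fz=2.78
36.91 s=-165.5 y=0.0 z=19.7 mm push=7.06 lat -0.86 fz=5.57
```

```bash
cat >> h.py <<'E'
def both(n=3):
    F=np.mean([(env.observe()["ft_force"],env.dwell(.02))[0] for _ in range(n)],0); o=env.observe(); q=o["position"][:2]-B[:2]
    print(round(o["time_s"],2),"s=%.1f z=%.1f"%(1000*q@ux,1000*o["position"][2]),"push=%.2f fz=%.2f"%(-F[:2]@ux,F[2]),end=" | ")
    return -F[:2]@ux,F[2]
E
python3 - <<'E'
from h import *
s=-.1652; z=.0205
for i in range(9):
    env.servo_line([*(B[:2]+s*ux),z],RB,vel=.02); f,fz=both()
    print("cmd",round(s*1000,2),round(z*1000,2))
    z+=np.clip(fz,-4,4)*.00012
    if f>6.6: 
        if abs(fz)<1: break
    elif abs(fz)<2: s+=.0006
E
```

```text
37.23 s=-165.4 z=20.4 push=3.10 fz=1.27 | cmd -165.2 20.5
37.52 s=-165.4 z=20.4 push=4.84 fz=2.18 | cmd -164.6 20.65
37.83 s=-165.3 z=20.5 push=4.65 fz=-1.75 | cmd -164.6 20.91
38.12 s=-164.8 z=20.5 push=5.85 fz=-0.41 | cmd -164.0 20.7
38.42 s=-164.7 z=20.4 push=7.52 fz=1.94 | cmd -163.4 20.65
38.73 s=-164.5 z=20.4 push=6.35 fz=-0.59 | cmd -163.4 20.89
39.02 s=-164.5 z=20.4 push=8.39 fz=1.72 | cmd -162.8 20.82
39.33 s=-164.2 z=20.5 push=6.37 fz=-1.09 | cmd -162.8 21.02
39.62 s=-164.1 z=20.4 push=8.52 fz=1.98 | cmd -162.2 20.89
```

Run:
```python
from h import *
import pickle
env.servo_line([*(B[:2]-.185*ux),.0205],RB,vel=.05); avg(2)
env.servo_line([*(B[:2]-.185*ux),.13],RB,vel=.15)
env.move_ptp([.42,-.30,.25],Rz(B[2]+np.pi)); st()
s=env.snapshot("side"); t=env.snapshot("top"); pickle.dump({"side":s,"top":t},open("s8.pkl","wb"))
cv2.imwrite("pics/c8top.png",cv2.resize(t["img"][130:225,220:340,::-1],None,fx=6,fy=6,interpolation=cv2.INTER_CUBIC))
cv2.imwrite("pics/c8side.png",cv2.resize(s["img"][180:255,185:305,::-1],None,fx=6,fy=6,interpolation=cv2.INTER_CUBIC))
save(t,"top8.png")
```

```text
40.25 s=-184.5 y=-0.3 z=20.8 mm push=-0.26 lat -0.17 fz=0.22
 42.4 p [ 0.4205 -0.2984  0.2494] f [ 0.77  0.45 -0.11] w 0.0005 j [ 1.69  0.14 -1.2   1.73  0.13  1.37  2.  ]
```

View pics/c8top.png

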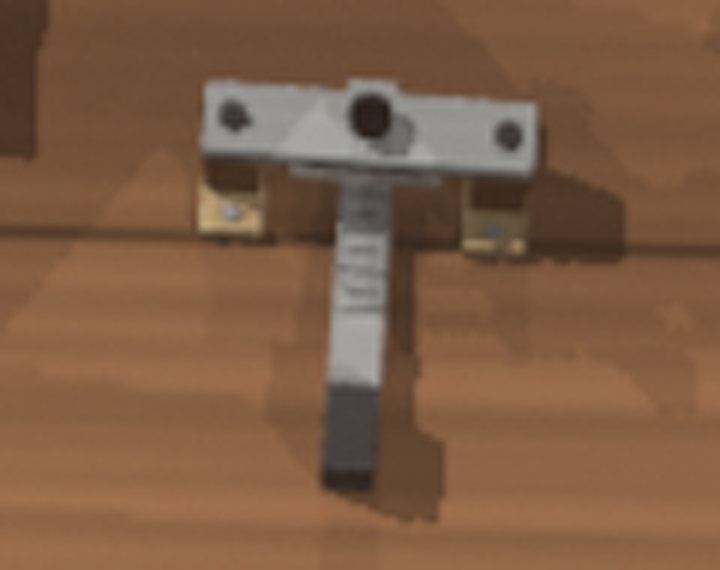

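View pics/c8side.png

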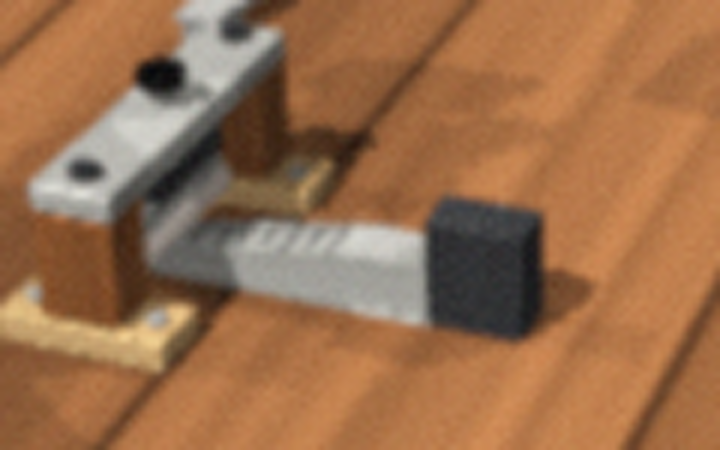

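View pics/top8.png

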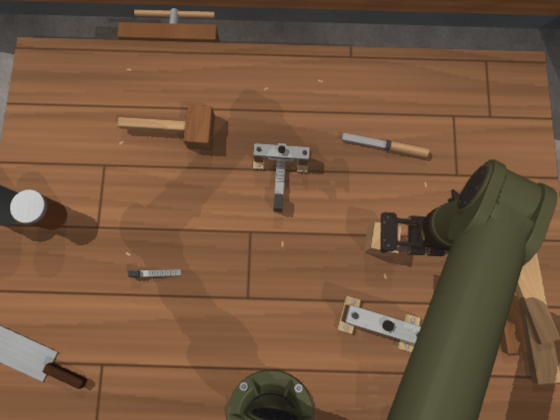

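```bash
python3 -c "
from h import *
env.sign_off(); st()"
```

```text
the job is handed in; nothing more can be done
the job is handed in; nothing more can be done
```

The taper gauge is lying flat under the nose bar of the small bridge, lightly wedged, and the job is handed in. I used the larger gauge and the smaller bridge (150 mm crossbar); both fitted the sizes given. About 42 of the 58 s were used.

**How it was done:** I gripped the gauge by its block and laid it in front of the bridge. I then brought it in to the nose in the grip, but for most of the way it was a few tenths of a millimetre off the bench instead of sliding on it. The last 1–2 mm I pushed with closed fingers on the back of the block, flat on the bench.

**Final push:** about 7 N with the vertical force near zero. That is roughly 6 N above an estimated 1–1.5 N of free sliding, rising about 2 N per mm as a wedge should.

**Last pictures:** the gauge looks centred and straight under the nose, block flat and with the fingers clear of it. The mallet, chisel and other things show no movement; the pine block was partly hidden by the gripper in the top view.

**Checks that disagreed:**
- **Free friction:** I could not measure it cleanly. Whenever the gauge was on the bench, pushing forward also pressed it down, so 6 N is good to about 1 N.
- **Early jam:** before reaching the nose, the gauge stuck on the bench at about 12 N of push and 19 N of down-force. I backed off and re-gripped. I put this down to bench friction, because contact at the nose came about 35 mm further in.
- **Peak at the nose:** single push readings reached 8.5 N while some down-force was acting.

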